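# Reverse the bench drill at its locked lever

## Task

The tap is through, so switch the bench drill over to reverse at its control box: its lever is locked in the left slot of a three-slot gate (as the robot faces it), so pull the lever out along itself until you feel the stop, bring it to the middle slot (off) and leave it dropped home there for two seconds while the spindle runs down, then pull it out again, set it home in the right slot and let go. The box only stands on its rubber feet, so do not force the lever: the box must not be dragged or tipped. Leave the emergency stop, the lamp switch and the other things on the bench alone.

Things in the scene. Friction and masses are not known exactly. Their poses are not given: they have to be found in the camera images.
- box: Control box of the bench drill: grey steel desk box 200 deep x 300 wide x 150 mm high, 4.5 kg, loose on four rubber feet. Origin: centre of its underside. x points from its low front (operator's side) to its high back, y to the operator's left, z up. Its sloped top, the panel, rises 32 deg from x -100, z 56 mm to x 50, z 150 mm; the panel's outward normal is (-0.531, 0, 0.847) in the box's axes.
- lever_pivot (a point): Point on the lever's pivot axis, inside the box, 30 mm under the panel's face, at (-9.5, 0, 77.3) mm from the box's origin. This entry's axes are the box's axes. The pivot axis runs up the slope, along (0.847, 0, 0.531) in them; the lever swings left and right about it.
- lever_grip (a point): Middle of the lever's grip: a bare steel sleeve, round, 13 mm in diameter from 18 mm below to 8 mm above this point, then flaring to 19 mm; the tip is 24 mm above. 82 mm from the pivot when home. z points outward along the lever, x up the slope along the pivot axis, y across it. Below the sleeve a cross pin sits in a gate of two slotted steel plates, reaching up to 58 mm from the pivot.
- rail_mid (a point): Middle of a fixed steel guard rail, 12 mm thick, on the box: it crosses above the upper part of the panel parallel to the box's y, on posts at 138 mm to either side. It is right over the lever's foot, so a gripper pointing straight down on the lever fouls it: the tool must lean with the lever. Axes as the box's.
- swing (a joint): Angle of the lever in rad: -0.436 leaning to the operator's left (the box's +y side): forward; 0 square to the panel: off; +0.436 leaning to the operator's right (the box's -y side): reverse. The lever turns only while pulled out clear of the gate's teeth; in a slot it has about 0.05 rad of play.
- lift (a joint): How far the lever is pulled out along itself, in m; 0: home, dropped right down in a slot. A spring draws it home with 6 N, rising to 10 N when out. How deep its pin sits differs from box to box and shows badly: the pin clears the gate's teeth somewhere between 5 and 19 mm of pull, and 2.5 mm later the lever comes against a firm stop (7.5 to 21.5 mm). Pulled with over 20 N the box slides.
- lamp_toggle (a joint): Small plain toggle, 35 mm high, on the panel 112 mm to the left of the lever; angle in rad, 0 at the start; to be left alone.
- stop_button (a joint): Emergency-stop mushroom, 34 mm wide, 26 mm high, on the panel 112 mm to the right of the lever; travel in m, 0 out, 0.006 fully pressed; to be left alone.
- jar: Screw-top jar, 64 mm wide, 75 mm high, beside the box. Origin: centre of its foot.
- can: Drink can, 66 mm wide, 115 mm high, beside the box. Origin: centre of its foot.
- screwdriver: Screwdriver lying in front of the box.
- tap_wrench: Tap wrench, 230 mm long, 14 mm high, lying in front of the box.
- bottle: Clear bottle, 66 mm wide, 220 mm high, on the left of the bench. Origin: centre of its foot.
- hammer: Hammer lying on the right of the bench.
- tape: Roll of tape lying flat, 100 mm wide, 25 mm high, on the left of the bench.

How it is judged:
On the way:
1. the lever is in the middle slot, dropped home, for 1.5 s (value of joint swing between -0.08 and 0.08 rad and value of joint lift below 0.002 m), for 1.5 s.
At the end, for the whole second after the job is handed in: The lever is home in the right slot (swing over 0.35 rad, lift under 2 mm) and let go; the box stands flat within 4 mm of where it was; the emergency stop is out (under 2 mm), the lamp toggle unflipped (under 0.1 rad), and the other things are within 20 mm of where they were (value of joint swing above 0.35 rad and value of joint each of lift, stop_button below 0.002 m and contact force between the fingers and box below 0.1 N and distance of box from where it was at the start of the episode below 0.004 m and angle between box's own z axis and vertical below 0.02 rad and linear speed of box below 0.01 m/s and value of joint lamp_toggle below 0.1 rad and distance of each of jar, can, screwdriver, tap_wrench, bottle, hammer, tape from where it was at the start of the episode below 0.02 m); the robot touches nothing.
It fails at once if the box is dragged more than 4 mm or tipped by more than 3 degrees (distance of box from where it was at the start of the episode above 0.004 m or angle between box's own z axis and vertical above 0.05 rad).
It fails at once if the emergency stop is pressed or the lamp toggle flipped (value of joint stop_button above 0.003 m or value of joint lamp_toggle above 0.15 rad).
It fails at once if another thing on the bench is moved by more than 20 mm (distance of any of jar, can, screwdriver, tap_wrench, bottle, hammer, tape from where it was at the start of the episode above 0.02 m).
It also fails if it takes over 64 s, if anything falls off the work surface, if the arm or the gripper's body presses on something with over 40 N, if the wrist force passes 120 N, or if a joint passes its speed limit or range.

## Robot

A 6-joint arm with a two-finger parallel gripper is mounted at the origin on the work surface. World frame = base frame: x ahead of the robot, y to its left, z up, the work surface at z = 0. Lengths are in m, angles in rad, forces in N, time in s.
With the tool pointing down it reaches from about 0.4 to 0.825 m from the base axis. Payload 7 kg.
Tool frame: the origin (TCP) lies between the finger pads; the fingertips stand arm.nose_length ahead of it and the grasp point (between the pads) is the TCP (arm.nose_length is the distance from the TCP to the fingertips, in m); x points along the fingers, z is the direction in which the jaws open and shut, and the axes are right-handed (so a half turn about x gives the same grasp; the last joint's range is limited). The gripper opens to 88 mm and grips with 3 to 60 N. Pads are 19 mm wide; open, the fingers measure 130 mm over their backs; the gripper's body (78 mm by 193 mm) begins 47 mm behind the grasp point.
Start: joints at [1.483, 0.359, 0.012, 0, -1.224, -0.288], TCP at [0.248, 0.628, 0.246] pointing down, gripper open.
Joint ranges: [-3.07, 3.07], [-1.43, 2.12], [-1.02, 1.25], [-3.03, 1.67], [-3.05, -0], [-3.03, 3.03]. Speed limits (rad/s): [2.39, 2.39, 3.01, 3.14, 3.14, 3.14].

## Interface

Orientations are given as [roll, pitch, yaw] about the fixed x, y, z axes, in that order (R = Rz(yaw) Ry(pitch) Rx(roll)).
In Python, from station import arm, viewer, spotter gives the robot as it stands.
- The arm moves only by the shell command python3 -m handwheel 'ROWS' [FORCE]. ROWS is a JSON object of lists of equal length, an entry for each row: "gripper": the gripper command: -1 is shut, 1 is fully open, values between are in proportion; "travel": the shift along the world's x, y, z each as a share of 500 mm, from -1 to 1, a list of three; "spin": the turn about the world's z as a share of 45 degrees, from -1 to 1. A call has 1 to 20 rows; each row is the pose to reach, as a shift and turn from the pose commanded when the call began; what a row does not reach only later rows make up. A row lasts 1/10 s, in which the tool goes at most 50 mm and 8.59 degrees, less where a joint would pass 70% of its speed; a pose out of reach is approached as far as the arm can. A call with a number of a shift or a turn outside -1 to 1 is refused whole. A call with a gripper value outside its range is refused whole. The fingers move at their own pace and stop on an object; FORCE is the grip in N (left out, the last holds). Time passes only in rows, so rows that repeat a pose let the fingers close. It gives the time, the measured TCP pose, the force and the opening at its end, in the units of the state.
- arm.get_state(): the state, without advancing time (a new reading comes with each control period).
- viewer.grab_frame(name): name is "scene" or "top"; returns a dict with "pixels" (400x640x3 uint8, blue, green, red), "fx", "fy", "cx", "cy" (pixels), "eye" and "attitude" of the camera in the world. Camera axes: x right, y down, z forward; pixel columns grow to the right and rows downward; lengths in m; the calibration is good to about 2 mm. A picture is of the moment at which its call begins. There is no depth.
- arm.job_done(): hands the job in, once; it reports no verdict.
Trained networks look in the newest picture that a camera, given by its name, has taken for a name from the list of things; names that differ only in an ending like _2 or _b are one class to them, and where a whole thing is asked for, a point or a joint stands for the part that bears it (a point fixed in the world has none). Each returns a list of dicts, best first, with "conf" (0 to 1); they miss things now and then, are a little off and sometimes report something else, mostly with a low value. They report only what shows in the picture. A call takes as long as a camera call.
- spotter.spot_in(camera, label): "rect" ([left, top, right, bottom] in pixels, round what is visible of it).
- spotter.tip_of(camera, label): "at" ([column, row] in pixels: a listed point, or the origin of a listed thing).
The state is a dict: "t": time; "q": joint angles; "qd": joint speeds; "joint_efforts": joint torques, N m; "eef_pos": TCP position; "ee_rot": TCP orientation; "force": force on the tool from outside, world axes, zero at the start; "moment": the same for the moment, N m; "width": finger opening in m.
Only numpy, scipy, OpenCV 4.12 (cv2) and the standard library are available. Lean on these libraries where they do the work, as an engineer would, in place of code of your own. Each camera call takes 0.05 s, during which the arm holds its last target.

## Working session

There is one attempt and no reset: what is moved stays moved. The work goes in short steps, Python scripts to look and compute and a shell command to move; the robot and the scene stay as the last step left them, time stands still between calls to the robot, and variables do not carry over. Pictures are saved under pics/ and viewed, and the job is handed in when it is done.

```bash
ls -la; mkdir -p pics; cat > h.py <<'E'
import numpy as np, cv2
from station import arm, viewer, spotter
def save(cam,name):
    f=viewer.grab_frame(cam); cv2.imwrite('pics/'+name+'.png',np.asarray(f['pixels'],np.uint8)); return f
E
python3 - <<'E'
from h import *
s=arm.get_state(); print({k:np.round(v,4).tolist() for k,v in s.items()}); print(arm.nose_length, [a for a in dir(arm) if a[0]!='_'])
for c in ['scene','top']:
    f=save(c,c+'0'); print(c,{k:np.round(f[k],4).tolist() for k in f if k!='pixels'})
    for l in ['box','lever_pivot','lever_grip','rail_mid','jar','can','bottle','lamp_toggle','stop_button','screwdriver','tap_wrench']:
        print(l,[(np.round(d['at'],1).tolist(),round(d['conf'],2)) for d in spotter.tip_of(c,l)[:2]] , [(np.round(d['rect'],0).tolist(),round(d['conf'],2)) for d in spotter.spot_in(c,l)[:2]])
E
```

```text
total 12
drwxr-xr-x  3 agent agent 4096 Dec  7 05:07 .
drwxr-xr-x 23 root  root  4096 Dec  7 05:07 ..
drwxr-xr-x  2 agent agent 4096 Dec  7 05:07 pics
{'t': 0.0, 'q': [1.4831, 0.3594, 0.0111, -0.0004, -1.2241, -0.2881], 'qd': [0.0007, -0.0019, 0.0001, 0.0013, 0.0006, -0.0022], 'joint_efforts': [0.0017, -58.2714, 29.3039, 6.9971, 0.0069, -0.0002], 'eef_pos': [0.2476, 0.6275, 0.2446], 'ee_rot': [0.0808, 1.5691, -1.8659], 'force': [-0.0896, 0.3975, -0.6058], 'moment': [-0.0077, -0.0071, 0.0107], 'width': 0.0878}
0.019 ['Unreachable', 'get_state', 'job_done', 'nose_length']
scene {'fx': 406.9478, 'fy': 406.9478, 'cx': 318.3726, 'cy': 198.0911, 'eye': [1.0856, -1.0114, 1.2952], 'attitude': [-2.3457, 0.0153, 0.5066]}
box [([335.6, 249.9], 0.61)] [([292.0, 195.0, 386.0, 285.0], 0.7)]
lever_pivot [([335.0, 236.6], 0.78), ([296.3, 283.4], 0.47)] [([293.0, 194.0, 383.0, 290.0], 0.61)]
lever_grip [([334.7, 213.3], 0.45)] []
rail_mid [([334.9, 210.2], 0.95)] [([296.0, 196.0, 384.0, 284.0], 0.64)]
jar [([374.4, 221.6], 0.54)] [([373.0, 207.0, 384.0, 215.0], 0.45)]
can [([298.9, 286.4], 0.92), ([220.7, 308.2], 0.68)] [([291.0, 262.0, 308.0, 290.0], 0.64)]
bottle [([369.5, 155.2], 0.97)] [([363.0, 118.0, 376.0, 161.0], 0.67)]Traceback (most recent call last):
  File "<stdin>", line 6, in <module>
ValueError: it knows: bottle, box, can, hammer, jar, lever_grip, lever_pivot, rail_mid, screwdriver, tap_wrench, tape
```

```bash
python3 - <<'E'
from h import *
for c in ['scene','top']:
    f=save(c,c+'1'); print(c,{k:np.round(f[k],4).tolist() for k in f if k!='pixels'})
    for l in ['box','lever_pivot','lever_grip','rail_mid','jar','can','bottle','screwdriver','tap_wrench','hammer','tape']:
        print(l,[(np.round(d['at'],1).tolist(),round(d['conf'],2)) for d in spotter.tip_of(c,l)[:2]] , [(np.round(d['rect'],0).tolist(),round(d['conf'],2)) for d in spotter.spot_in(c,l)[:2]])
E
```

```text
scene {'fx': 406.9478, 'fy': 406.9478, 'cx': 318.3726, 'cy': 198.0911, 'eye': [1.0856, -1.0114, 1.2952], 'attitude': [-2.3457, 0.0153, 0.5066]}
box [([337.6, 249.5], 0.86)] [([292.0, 194.0, 385.0, 282.0], 0.9)]
lever_pivot [([333.9, 240.6], 0.87)] [([371.0, 206.0, 387.0, 218.0], 0.38)]
lever_grip [([335.1, 214.6], 0.58)] []
rail_mid [([333.7, 210.4], 0.79)] [([293.0, 195.0, 383.0, 286.0], 0.61)]
jar [([374.9, 221.2], 0.56)] [([290.0, 261.0, 309.0, 292.0], 0.57)]
can [([297.2, 282.6], 0.63), ([378.0, 221.6], 0.31)] [([290.0, 261.0, 307.0, 292.0], 0.57), ([360.0, 117.0, 378.0, 160.0], 0.25)]
bottle [([368.4, 154.2], 0.81)] [([363.0, 116.0, 375.0, 162.0], 0.92), ([293.0, 193.0, 386.0, 288.0], 0.35)]
screwdriver [([322.2, 222.2], 0.64)] [([292.0, 193.0, 384.0, 285.0], 0.66)]
tap_wrench [([289.7, 250.9], 0.48)] [([308.0, 223.0, 317.0, 232.0], 0.75), ([269.0, 238.0, 302.0, 267.0], 0.45)]
hammer [([219.0, 306.3], 0.92), ([366.5, 155.7], 0.34)] [([186.0, 292.0, 258.0, 330.0], 0.64)]
tape [([311.5, 164.7], 0.61)] [([304.0, 154.0, 326.0, 170.0], 0.72)]
top {'fx': 486.518, 'fy': 486.518, 'cx': 
[... 258 characters left out ...]
 410.0, 218.0], 0.74)]
lever_grip [([344.7, 178.7], 0.42)] [([339.0, 174.0, 355.0, 182.0], 0.62)]
rail_mid [([355.1, 166.6], 0.86)] [([304.0, 126.0, 414.0, 214.0], 0.7)]
jar [([287.9, 158.8], 0.94)] [([280.0, 145.0, 304.0, 164.0], 0.94)]
can [([416.1, 194.7], 0.64)] [([406.0, 176.0, 434.0, 203.0], 0.73)]
bottle [([172.8, 220.0], 0.95)] [([144.0, 203.0, 182.0, 225.0], 0.83)]
screwdriver [([323.1, 217.9], 0.7)] [([294.0, 211.0, 353.0, 227.0], 0.72)]
tap_wrench [([388.3, 231.3], 0.6), ([346.2, 178.4], 0.4)] [([354.0, 220.0, 422.0, 242.0], 0.56)]
hammer [([487.4, 255.4], 0.82), ([219.3, 279.7], 0.68)] []
tape [([219.7, 280.3], 0.67), ([342.8, 177.8], 0.31)] [([205.0, 264.0, 236.0, 295.0], 0.98)]
```

View pics/scene0.png

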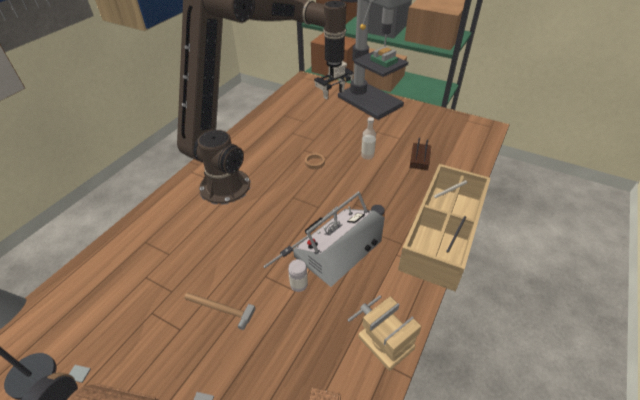

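View pics/top1.png

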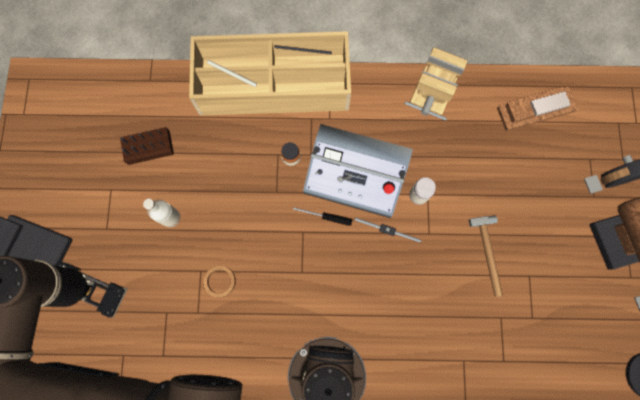

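```bash
python3 - <<'E'
from h import *
a=cv2.imread('pics/scene0.png')[180:300,270:400]; b=cv2.imread('pics/top1.png')[115:235,280:440]
cv2.imwrite('pics/sz.png',cv2.resize(a,None,fx=5,fy=5,interpolation=cv2.INTER_CUBIC))
cv2.imwrite('pics/tz.png',cv2.resize(b,None,fx=5,fy=5,interpolation=cv2.INTER_CUBIC))
E
```

```text
(no output)
```

View pics/sz.png

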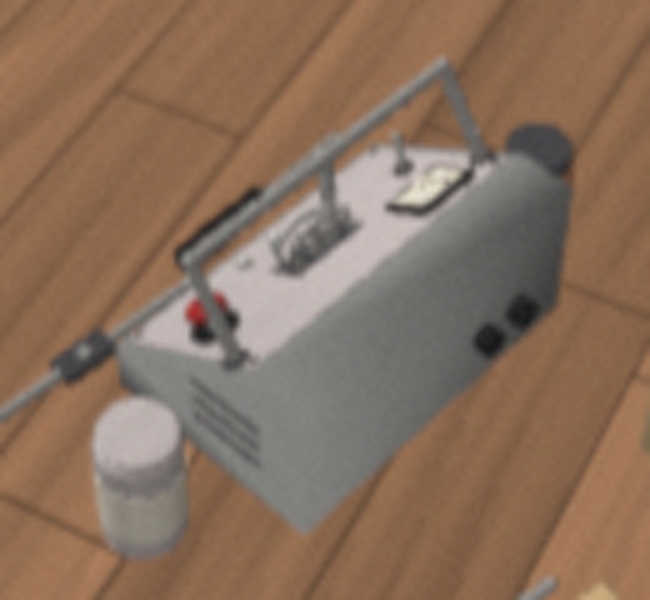

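View pics/tz.png

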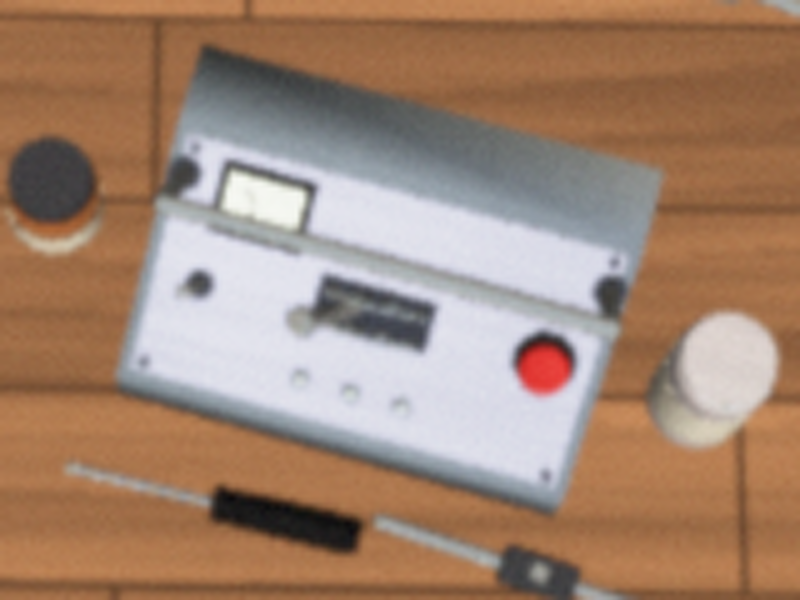

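```bash
cat >> h.py <<'E'
from scipy.spatial.transform import Rotation as R
from scipy.optimize import least_squares
CAM={'scene':dict(fx=406.9478,cx=318.3726,cy=198.0911,eye=[1.0856,-1.0114,1.2952],att=[-2.3457,0.0153,0.5066]),
'top':dict(fx=486.518,cx=320.5376,cy=204.3265,eye=[0.2025,0.0213,1.5938],att=[-2.9278,-0.0006,-1.5554])}
def proj(c,P):
    C=CAM[c]; p=(np.atleast_2d(P)-C['eye'])@R.from_euler('xyz',C['att']).as_matrix()
    return np.c_[C['fx']*p[:,0]/p[:,2]+C['cx'],C['fx']*p[:,1]/p[:,2]+C['cy']]
def b2w(p,b): # box->world
    return np.atleast_2d(p)@R.from_euler('z',b[2]).as_matrix().T+[b[0],b[1],0]
N=np.array([-.531,0,.847]);PV=np.array([-.0095,0,.0773])
E
cat > fit.py <<'E'
from h import *
def T(x,y): return np.array([280+(x+.5)/5-.5,115+(y+.5)/5-.5])
def S(x,y): return np.array([270+(x+.5)/5-.5,180+(y+.5)/5-.5])
obs=[('top',(.1,.15,.15),T(205,50)),('top',(.1,-.15,.15),T(660,172)),
('top',(-.1,.15,.056),T(120,380)),('top',(-.1,-.15,.056),T(558,510)),
('scene',(.1,-.15,0.0),S(305,530)),('scene',(-.1,-.15,.056),S(118,345)),
('top',tuple(PV+N*.03),T(377,316)),('scene',tuple(PV+N*.03),S(315,243)),
('top',tuple(PV+N*.056+[0,-.112,0]),T(544,370)),
('top','railL',T(160,203)),('top','railR',T(618,325)),('scene','railL',S(443,65)),('scene','railR',S(190,258))]
def res(v,full=False):
    r=[]
    for c,p,o in obs:
        if p=='railL': p=(v[3],.138,v[4])
        if p=='railR': p=(v[3],-.138,v[4])
        r.append(proj(c,b2w(p,v))[0]-o)
    return np.array(r) if full else np.ravel(r)
s=least_squares(res,[.6,-.05,-.25,.03,.2],loss='soft_l1')
print(s.x.round(4)); print(res(s.x,True).round(1))
np.save('box.npy',s.x)
E
python3 fit.py
```

```text
[ 0.6381 -0.0867 -0.2629 -0.022   0.2091]
[[-1.  -0.3]
 [ 0.6  0.3]
 [-0.9  0.2]
 [ 1.  -0.9]
 [-0.2  1.7]
 [-0.6  0.1]
 [-0.8  0.1]
 [ 0.6  1.2]
 [-0.1  1.1]
 [ 0.6 -0.1]
 [-1.   0.1]
 [ 0.1 -0.5]
 [ 0.   0.3]]
```

```bash
cat >> fit.py <<'E'
print('with z0')
def b2w(p,b):
    return np.atleast_2d(p)@R.from_euler('z',b[2]).as_matrix().T+[b[0],b[1],b[5] if len(b)>5 else 0]
s=least_squares(res,[.6,-.05,-.25,.03,.2,0],loss='soft_l1')
print(s.x.round(4)); print(res(s.x,True).round(1).tolist())
v=s.x
def d(sw): return N*np.cos(sw)-np.array([0,np.sin(sw),0])
for r in [.058,.064,.082,.090,.106]:
    w=b2w(PV+r*d(-.436),v)
    print(r,w.round(4),proj('top',w).round(1),proj('scene',w).round(1))
import cv2
for c,(x0,y0,x1,y1) in {'top':(280,115,440,235),'scene':(270,180,400,300)}.items():
    im=cv2.imread('pics/top1.png' if c=='top' else 'pics/scene0.png')[y0:y1,x0:x1]; im=cv2.resize(im,None,fx=5,fy=5,interpolation=cv2.INTER_CUBIC)
    def pt(p):
        q=proj(c,b2w(p,v))[0]; return tuple(int(round((a-o+.5)*5-.5)) for a,o in zip(q,(x0,y0)))
    def ln(*ps,col=(0,255,0)):
        for a,b in zip(ps,ps[1:]): cv2.line(im,pt(a),pt(b),col,1)
    for y in(.15,-.15): ln((-.1,y,0),(-.1,y,.056),(.05,y,.15),(.1,y,.15),(.1,y,0),(-.1,y,0))
    for x,z in((-.1,0),(-.1,.056),(.05,.15),(.1,.15),(.1,0)): ln((x,.15,z),(x,-.15,z))
    ln((v[3],.138,v[4]),(v[3],-.138,v[4]),col=(0,0,255))
    ln(PV+.03*d(-.436),PV+.106*d(-.436),col=(255,0,0))
    cv2.imwrite(f'pics/ov_{c}.png',im)
E
python3 fit.py
```

```text
[ 0.6381 -0.0867 -0.2629 -0.022   0.2091]
[[-1.  -0.3]
 [ 0.6  0.3]
 [-0.9  0.2]
 [ 1.  -0.9]
 [-0.2  1.7]
 [-0.6  0.1]
 [-0.8  0.1]
 [ 0.6  1.2]
 [-0.1  1.1]
 [ 0.6 -0.1]
 [-1.   0.1]
 [ 0.1 -0.5]
 [ 0.   0.3]]
with z0
[ 0.6374 -0.0867 -0.2613 -0.0213  0.2054  0.0039]
[[-1.1, -0.5], [0.9, 0.0], [-0.9, 0.2], [1.2, -1.0], [-0.3, 1.0], [-0.8, -0.6], [-0.7, 0.0], [0.4, 0.5], [0.1, 1.0], [0.6, -0.1], [-0.9, 0.0], [0.0, -0.6], [0.0, 0.3]]
0.058 [[ 0.6076 -0.0534  0.1258]] [[346.1 177.7]] [[335.  220.4]]
0.064 [[ 0.6055 -0.0502  0.1304]] [[345.2 178. ]] [[334.9 218.8]]
0.082 [[ 0.599  -0.0406  0.1442]] [[342.3 178.7]] [[334.7 214.2]]
0.09 [[ 0.5962 -0.0363  0.1503]] [[341.  179.1]] [[334.5 212.2]]
0.106 [[ 0.5905 -0.0278  0.1626]] [[338.4 179.8]] [[334.3 208.1]]
```

View pics/ov_top.png

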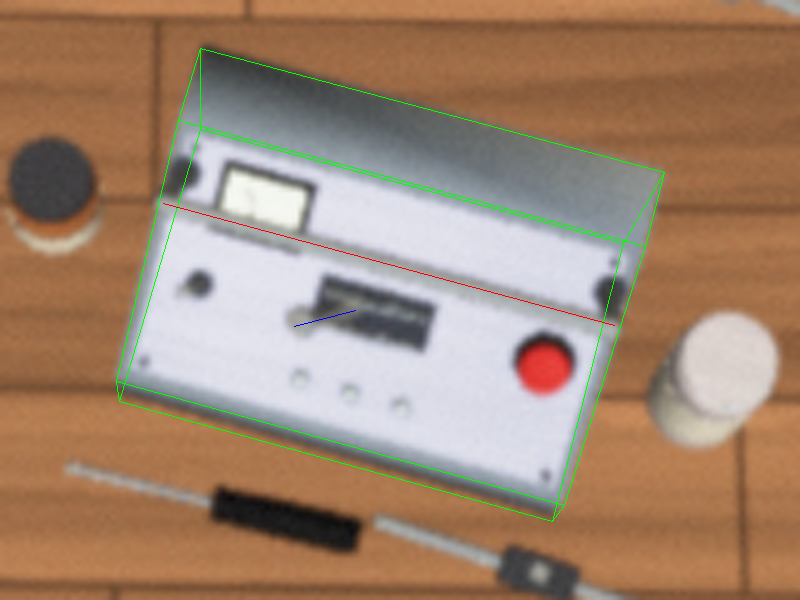

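View pics/ov_scene.png

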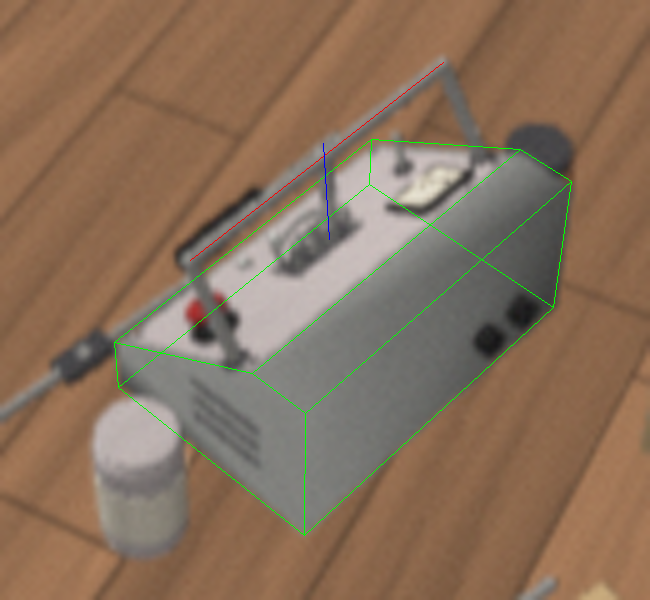

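```bash
python3 - <<'E'
from h import *
a=cv2.imread('pics/scene0.png')[195:240,315:355]; b=cv2.imread('pics/top1.png')[160:195,325:375]
a=cv2.resize(a,None,fx=12,fy=12,interpolation=cv2.INTER_NEAREST);b=cv2.resize(b,None,fx=12,fy=12,interpolation=cv2.INTER_NEAREST)
im=np.zeros((560,600+0,3),np.uint8)
cv2.imwrite('pics/la.png',a);cv2.imwrite('pics/lb.png',b)
E
```

```text
(no output)
```

View pics/la.png

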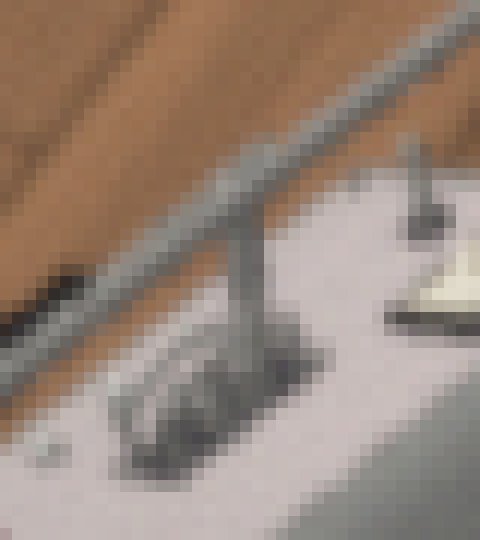

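View pics/lb.png

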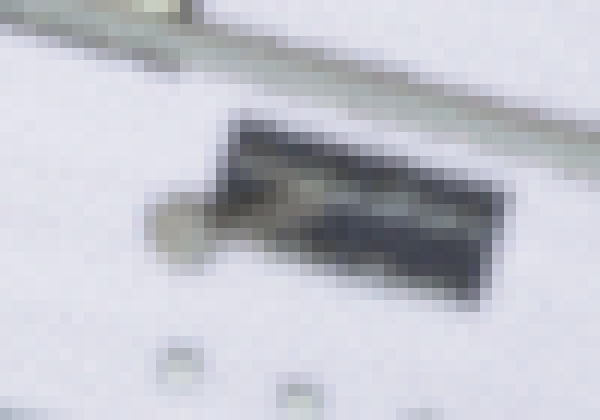

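```bash
python3 - <<'E'
from h import *
s=arm.get_state(); M=R.from_euler('xyz',s['ee_rot']).as_matrix(); print(M.round(3)); j=M[:,2]; print('jaw ang',np.degrees(np.arctan2(j[1],j[0])), s['q'][5], s['q'][0])
# ray top
C=CAM['top'];A=R.from_euler('xyz',C['att']).as_matrix()
for px in [(339.75,178.4)]:
  for z in(.158,.163):
    r=A@np.array([(px[0]-C['cx'])/C['fx'],(px[1]-C['cy'])/C['fx'],1]); t=(z-C['eye'][2])/r[2]; print(z,(np.array(C['eye'])+t*r).round(4))
for p in [(.590,-.028,.1626),(.594,-.031,.1626),(.594,-.031,.159)]: print(proj('scene',p).round(1))
E
```

```text
[[ 0.     0.93  -0.367]
 [-0.    -0.367 -0.93 ]
 [-1.     0.     0.   ]]
jaw ang -111.5280962933816 -0.2880824740959211 1.483141608753499
0.158 [ 0.5962 -0.0322  0.158 ]
0.163 [ 0.5948 -0.032   0.163 ]
[[334.1 208.1]]
[[334.7 208.9]]
[[334.7 209.6]]
```

```bash
python3 -m handwheel '{"gripper":[1,1,1,1,-0.36,-0.36,-0.36,-0.36,-0.36,-0.36,-0.36,-0.36,-0.36,-0.36,-0.36,-0.36,-0.36,-0.36],"travel":[[0,0,0.1],[0,0,0.2],[0,0,0.3],[0.05,-0.09,0.3],[0.1,-0.18,0.3],[0.15,-0.27,0.3],[0.2,-0.36,0.3],[0.25,-0.45,0.3],[0.3,-0.54,0.3],[0.35,-0.63,0.3],[0.4,-0.72,0.3],[0.45,-0.81,0.3],[0.5,-0.9,0.3],[0.52,-1,0.3],[0.52,-1,0.3],[0.52,-1,0.3],[0.52,-1,0.3],[0.52,-1,0.3]],"spin":[0,0,0,0,-0.1,-0.2,-0.3,-0.4,-0.5,-0.6,-0.63,-0.63,-0.63,-0.63,-0.63,-0.63,-0.63,-0.63]}' 20
```

```text
t: 4.85
eef_pos: [0.5075, 0.1288, 0.3955]
ee_rot: [-2.146, 1.571, 1.697]
force: [0.4, 0.6, 0.1]
width: 0.0283
```

```bash
python3 -m handwheel '{"gripper":[-0.36,-0.36,-0.36,-0.36,-0.36,-0.36,-0.36,-0.36,-0.36],"travel":[[0.05,-0.09,0],[0.1,-0.18,0],[0.15,-0.27,0],[0.173,-0.317,0],[0.173,-0.317,-0.1],[0.173,-0.317,-0.2],[0.173,-0.317,-0.29],[0.173,-0.317,-0.29],[0.173,-0.317,-0.29]],"spin":[0,0,0,0,0,0,0,0,0]}' 20
python3 - <<'E'
from h import *
s=arm.get_state(); M=R.from_euler('xyz',s['ee_rot']).as_matrix(); j=M[:,2]; print(M[:,0].round(3),'jaw ang',np.degrees(np.arctan2(j[1],j[0])),s['q'].round(2) if hasattr(s['q'],'round') else s['q'])
f=save('scene','s2');g=save('top','t2')
a=cv2.imread('pics/s2.png')[150:250,280:400]; cv2.imwrite('pics/s2z.png',cv2.resize(a,None,fx=6,fy=6,interpolation=cv2.INTER_CUBIC))
a=cv2.imread('pics/t2.png')[100:230,270:430]; cv2.imwrite('pics/t2z.png',cv2.resize(a,None,fx=4,fy=4,interpolation=cv2.INTER_CUBIC))
p=np.array(s['eef_pos'],float); print(proj('scene',[p,p-[0,0,.019]]),proj('top',[p]))
E
```

```text
t: 5.75
eef_pos: [0.5948, -0.0298, 0.2515]
ee_rot: [0.585, 1.57, -1.855]
force: [0.9, -0.5, 1.5]
width: 0.0279
[-0.    -0.001 -1.   ] jaw ang -139.76669993669887 [ 0.28  0.23 -0.16  0.   -1.18  0.42]
[[335.34922992 192.15856063]
 [335.27889431 195.82927031]] [[340.17529675 170.21886079]]
```

View pics/s2z.png

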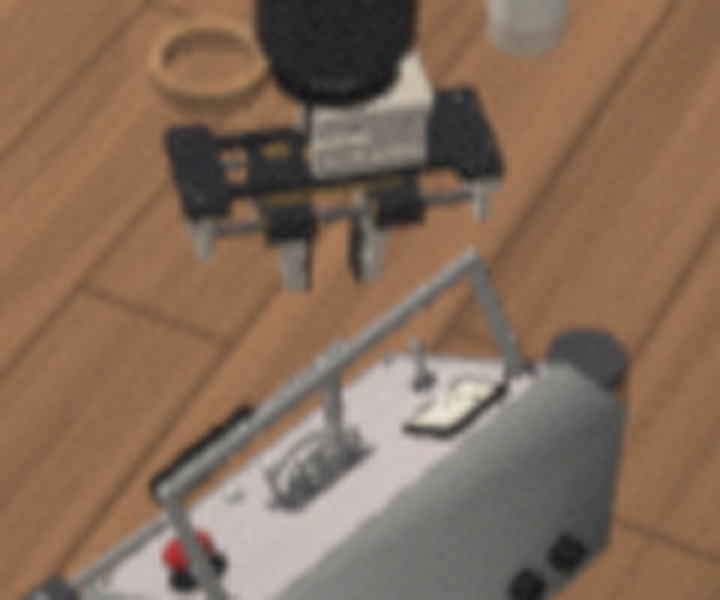

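View pics/t2z.png

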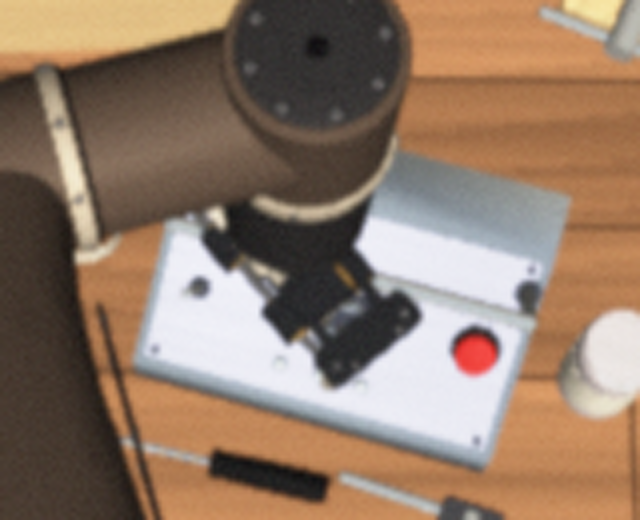

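```bash
python3 -m handwheel '{"gripper":[-0.36,-0.36,-0.36,-0.36,-0.36,-0.36],"travel":[[0,0,-0.03],[0,0,-0.06],[0,0,-0.09],[0,0,-0.12],[0,0,-0.14],[0,0,-0.14]],"spin":[0,0,0,0,0,0]}' 20
python3 - <<'E'
from h import *
s=arm.get_state()
f=save('scene','s3')
a=cv2.imread('pics/s3.png')[170:240,290:380]; cv2.imwrite('pics/s3z.png',cv2.resize(a,None,fx=8,fy=8,interpolation=cv2.INTER_CUBIC))
E
```

```text
t: 6.45
eef_pos: [0.5946, -0.0303, 0.1811]
ee_rot: [2.725, 1.57, 0.284]
force: [0.4, 0.7, -0.3]
width: 0.028
```

View pics/s3z.png

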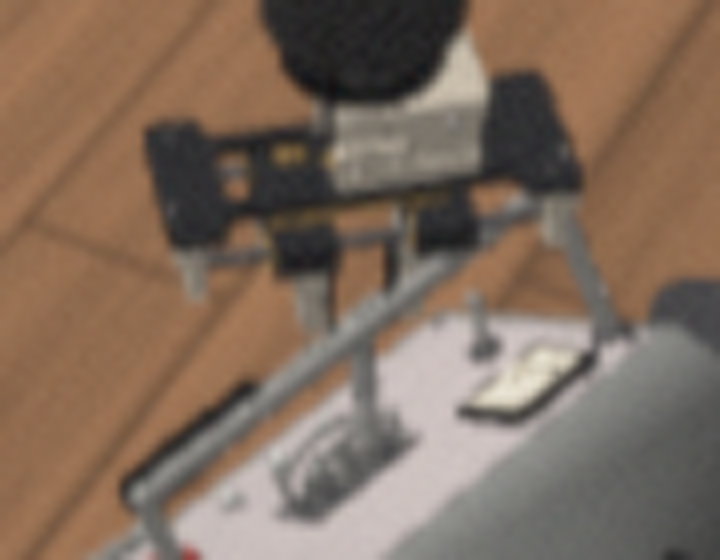

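```bash
python3 -m handwheel '{"gripper":[-0.36,-0.36,-0.36],"travel":[[0,0,-0.005],[0,0,-0.01],[0,0,-0.01]],"spin":[0,0,0]}' 20; python3 -m handwheel '{"gripper":[-0.36,-0.36,-0.36],"travel":[[0,0,-0.004],[0,0,-0.008],[0,0,-0.008]],"spin":[0,0,0]}' 20
python3 - <<'E'
from h import *
f=save('scene','s4')
a=cv2.imread('pics/s4.png')[170:240,290:380]; cv2.imwrite('pics/s4z.png',cv2.resize(a,None,fx=8,fy=8,interpolation=cv2.INTER_CUBIC))
E
```

```text
t: 6.8
eef_pos: [0.5943, -0.0306, 0.1757]
ee_rot: [2.817, 1.571, 0.376]
force: [0.6, 0.2, 0.7]
width: 0.0285
t: 7.1
eef_pos: [0.594, -0.0306, 0.1712]
ee_rot: [-0.608, 1.57, -3.049]
force: [-0.1, -0.3, -0.3]
width: 0.028
```

View pics/s4z.png

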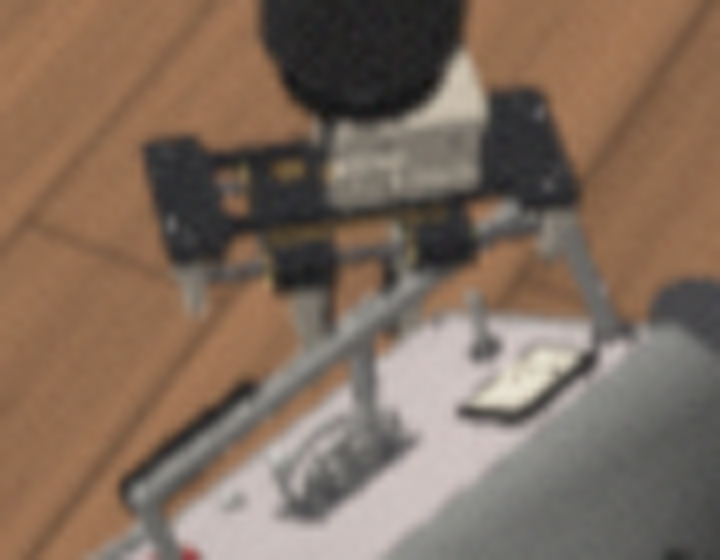

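```bash
python3 -m handwheel '{"gripper":[-0.5,-0.6,-0.7,-0.8],"travel":[[0,0,0],[0,0,0],[0,0,0],[0,0,0]],"spin":[0,0,0,0]}' 5;
```

```text
t: 7.55
eef_pos: [0.5945, -0.0306, 0.1717]
ee_rot: [2.654, 1.57, 0.212]
force: [0.4, 0.2, -0.4]
width: 0.0182
```

```bash
python3 -m handwheel '{"gripper":[-0.8,-0.8],"travel":[[0,0,0],[0,0,0]],"spin":[0,0]}' 15;
```

```text
t: 7.75
eef_pos: [0.5945, -0.0306, 0.1717]
ee_rot: [2.67, 1.57, 0.229]
force: [1.6, 0.3, 0.9]
width: 0.0178
```

```bash
python3 -m handwheel '{"gripper":[-0.8,-0.8,-0.8],"travel":[[0,0,0],[-0.0021,0.0032,0.0046],[-0.0021,0.0032,0.0046]],"spin":[0,0,0]}' 25;python3 -m handwheel '{"gripper":[-0.8,-0.8],"travel":[[-0.0021,0.0032,0.0046],[-0.0021,0.0032,0.0046]],"spin":[0,0]}' 25
```

```text
t: 8.05
eef_pos: [0.5934, -0.0292, 0.1737]
ee_rot: [1.501, 1.57, -0.941]
force: [3.9, -2.8, -5.4]
width: 0.0175
t: 8.25
eef_pos: [0.5923, -0.0277, 0.1759]
ee_rot: [1.084, 1.57, -1.357]
force: [4.6, -3.1, -4.5]
width: 0.0171
```

```bash
python3 -m handwheel '{"gripper":[-0.8,-0.8,-0.8],"travel":[[0,0,0],[-0.0021,0.0032,0.0046],[-0.0021,0.0032,0.0046]],"spin":[0,0,0]}' 40
python3 - <<'E'
from h import *
f=save('scene','s5')
a=cv2.imread('pics/s5.png')[170:240,290:380]; cv2.imwrite('pics/s5z.png',cv2.resize(a,None,fx=8,fy=8,interpolation=cv2.INTER_CUBIC))
f=save('top','t5')
a=cv2.imread('pics/t5.png')[150:200,310:380]; cv2.imwrite('pics/t5z.png',cv2.resize(a,None,fx=8,fy=8,interpolation=cv2.INTER_CUBIC))
E
```

```text
t: 8.55
eef_pos: [0.5913, -0.0262, 0.1781]
ee_rot: [0.98, 1.57, -1.462]
force: [4.7, -3.4, -4.4]
width: 0.0164
```

View pics/s5z.png

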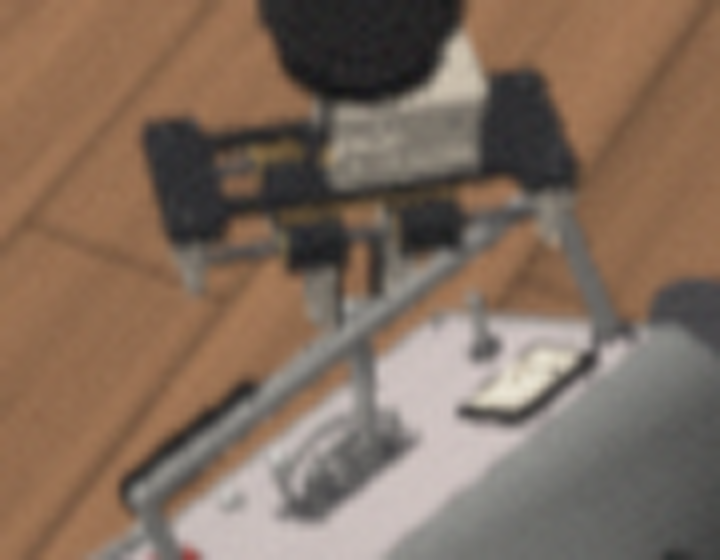

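View pics/t5z.png

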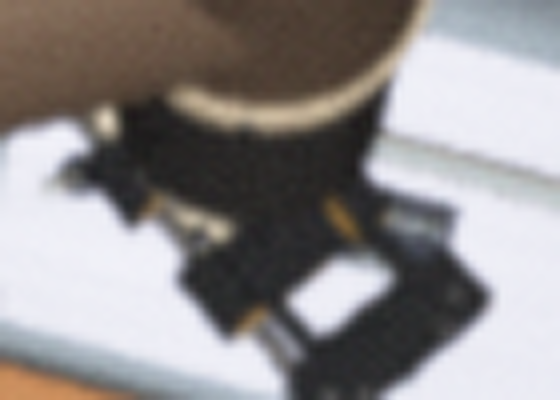

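```bash
python3 - <<'E'
from h import *
o=[cv2.resize(cv2.imread(f'pics/{n}.png')[195:228,322:352],None,fx=12,fy=12,interpolation=cv2.INTER_NEAREST) for n in('s4','s5')]
cv2.imwrite('pics/cmp.png',np.hstack(o))
E
```

```text
(no output)
```

View pics/cmp.png

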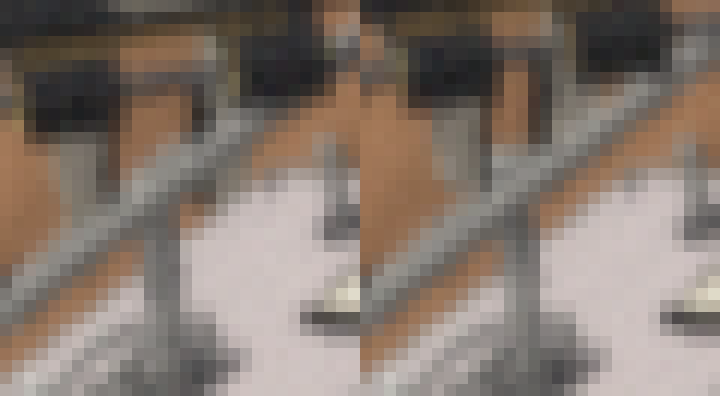

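```bash
python3 -m handwheel '{"gripper":[-0.8,-0.8],"travel":[[0.0021,-0.0032,-0.0046],[0.0021,-0.0032,-0.0046]],"spin":[0,0]}' 40; python3 -m handwheel '{"gripper":[-0.8,-0.8],"travel":[[0.0021,-0.0032,-0.0046],[0.0021,-0.0032,-0.0046]],"spin":[0,0]}' 40
```

```text
t: 8.85
eef_pos: [0.5924, -0.0278, 0.1756]
ee_rot: [0.836, 1.57, -1.606]
force: [5.3, -2.8, -6.3]
width: 0.0169
t: 9.05
eef_pos: [0.5935, -0.0294, 0.1733]
ee_rot: [0.72, 1.571, -1.721]
force: [4.3, -3.0, -5.8]
width: 0.0168
```

```bash
python3 -m handwheel '{"gripper":[-0.8,-0.8,-0.8,-0.8],"travel":[[-0.0021,0.0032,0.0046],[-0.0042,0.0064,0.0092],[-0.0057,0.0085,0.0123],[-0.0057,0.0085,0.0123]],"spin":[0,0,0,0]}' 40; python3 -m handwheel '{"gripper":[-0.8,-0.8],"travel":[[-0.0014,0.0021,0.0031],[-0.0014,0.0021,0.0031]],"spin":[0,0]}' 40; python3 -m handwheel '{"gripper":[-0.8,-0.8],"travel":[[-0.0014,0.0021,0.0031],[-0.0014,0.0021,0.0031]],"spin":[0,0]}' 40
```

```text
t: 9.45
eef_pos: [0.5905, -0.0252, 0.1797]
ee_rot: [0.71, 1.57, -1.731]
force: [4.9, -5.0, -6.4]
width: 0.0166
t: 9.65
eef_pos: [0.5897, -0.0242, 0.1812]
ee_rot: [0.562, 1.57, -1.88]
force: [5.7, -3.6, -6.9]
width: 0.0166
t: 9.85
eef_pos: [0.589, -0.0232, 0.1827]
ee_rot: [0.563, 1.57, -1.878]
force: [5.9, -4.3, -6.4]
width: 0.0167
```

```bash
python3 -m handwheel '{"gripper":[-0.8,-0.8],"travel":[[-0.0014,0.0021,0.0031],[-0.0014,0.0021,0.0031]],"spin":[0,0]}' 40; python3 -m handwheel '{"gripper":[-0.8,-0.8],"travel":[[-0.0011,0.0016,0.0023],[-0.0011,0.0016,0.0023]],"spin":[0,0]}' 40
```

```text
t: 10.05
eef_pos: [0.5883, -0.0224, 0.1839]
ee_rot: [0.472, 1.57, -1.97]
force: [6.6, -6.5, -8.9]
width: 0.0164
t: 10.25
eef_pos: [0.5876, -0.022, 0.1842]
ee_rot: [0.118, 1.569, -2.324]
force: [8.9, -8.5, -14.2]
width: 0.0164
```

```bash
python3 -m handwheel '{"gripper":[-0.8,-0.8],"travel":[[0.0018,-0.0027,-0.0038],[0.0018,-0.0027,-0.0038]],"spin":[0,0]}' 40; python3 - <<'E'
from h import *
f=save('scene','s6')
a=cv2.imread('pics/s6.png')[170:240,290:380]; cv2.imwrite('pics/s6z.png',cv2.resize(a,None,fx=8,fy=8,interpolation=cv2.INTER_CUBIC))
a=cv2.absdiff(cv2.imread('pics/s6.png'),cv2.imread('pics/s4.png'))[180:300,270:400]*3; cv2.imwrite('pics/df.png',cv2.resize(a,None,fx=5,fy=5))
E
```

```text
t: 10.45
eef_pos: [0.5884, -0.023, 0.1828]
ee_rot: [-0.125, 1.569, -2.566]
force: [5.2, -5.7, -6.5]
width: 0.0167
```

View pics/s6z.png

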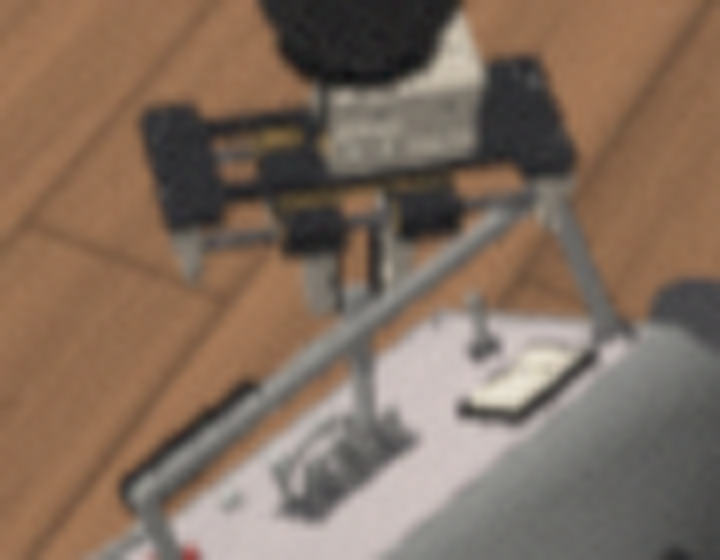

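View pics/df.png

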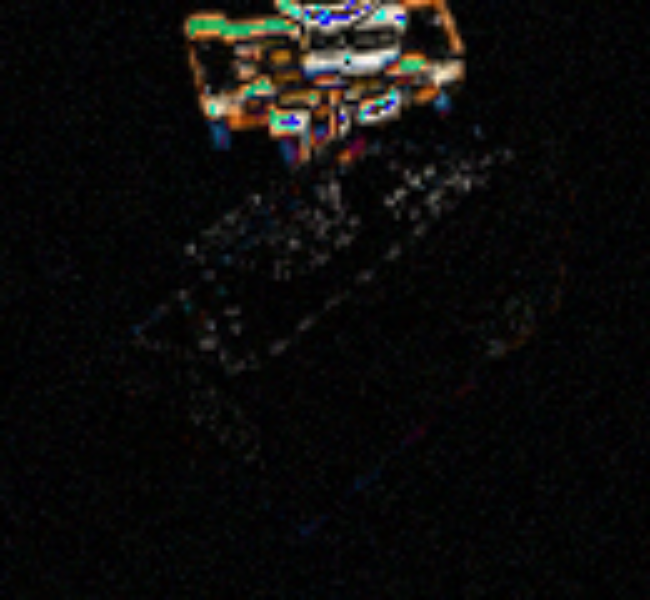

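```bash
cat >> h.py <<'E'
def shift(a,b,box):
    x0,y0,x1,y1=box
    A,B=[cv2.cvtColor(cv2.imread(f'pics/{n}.png'),cv2.COLOR_BGR2GRAY)[y0:y1,x0:x1].astype(np.float32) for n in(a,b)]
    W=np.eye(2,3,dtype=np.float32)
    cc,W=cv2.findTransformECC(A,B,W,cv2.MOTION_TRANSLATION,(3,200,1e-6),None,1)
    return W[:,2].round(3)
E
python3 - <<'E'
from h import *
for b in ['s0' ]: pass
import os; os.system('cp pics/scene0.png pics/s0.png')
for a,b in [('s0','s4'),('s4','s5'),('s0','s5'),('s0','s6')]:
    print(a,b,'box',shift(a,b,(290,222,390,292)),'bg',shift(a,b,(400,160,500,290)),shift(a,b,(180,285,262,335)))
E
```

```text
s0 s4 box [0.002 0.004] bg [-0.    -0.001] [ 0.01  -0.006]
s4 s5 box [ 0.009 -0.019] bg [ 0.002 -0.   ] [-0.002 -0.   ]
s0 s5 box [ 0.012 -0.016] bg [ 0. -0.] [ 0.006 -0.005]
s0 s6 box [-0.045 -0.144] bg [-0.004  0.003] [ 0.013 -0.001]
```

```bash
cat > arc.py <<'E'
from h import *
yaw=-.2613; Rb=R.from_euler('z',yaw).as_matrix()
def d(s): return N*np.cos(s)-np.array([0,np.sin(s),0])
def tcp(s,r,o=.002):
    D=d(s); l=np.array([D[0],D[1],0]); l/=np.linalg.norm(l); return Rb@(r*D+o*l)
def lean(s): D=d(s); return np.degrees(np.arctan2(D[1],-D[0]))  # 41 at left
if __name__=='__main__':
    s0=-.43;r=.116
    for s in [-.43,-.35,-.28,-.2,-.1,0,.1,.2,.28,.35,.43]:
        print(s,((tcp(s,r)-tcp(s0,r))/.5).round(4),'lean',lean(s).round(1),'spin',((lean(s0)-lean(s))/45).round(3),'d/mm',(Rb@d(s)/500).round(5))
E
python3 arc.py
```

```text
-0.43 [0. 0. 0.] lean 40.8 spin 0.0 d/mm [-0.00072  0.00105  0.00154]
-0.35 [-0.0084 -0.0159  0.006 ] lean 34.5 spin 0.14 d/mm [-0.00079  0.00092  0.00159]
-0.28 [-0.0153 -0.0304  0.0102] lean 28.4 spin 0.275 d/mm [-0.00084  0.0008   0.00163]
-0.2 [-0.0225 -0.0476  0.014 ] lean 20.9 spin 0.443 d/mm [-0.0009   0.00065  0.00166]
-0.1 [-0.0306 -0.0699  0.0169] lean 10.7 spin 0.669 d/mm [-0.00097  0.00047  0.00169]
0 [-0.0374 -0.0928  0.0179] lean 0.0 spin 0.907 d/mm [-0.00103  0.00027  0.00169]
0.1 [-0.0429 -0.1161  0.0169] lean -10.7 spin 1.145 d/mm [-1.07e-03  8.00e-05  1.69e-03]
0.2 [-0.0471 -0.1394  0.014 ] lean -20.9 spin 1.371 d/mm [-0.00111 -0.00011  0.00166]
0.28 [-0.0494 -0.158   0.0102] lean -28.4 spin 1.539 d/mm [-0.00113 -0.00027  0.00163]
0.35 [-0.0507 -0.174   0.006 ] lean -34.5 spin 1.674 d/mm [-0.00114 -0.0004   0.00159]
0.43 [-0.0513 -0.1919  0.    ] lean -40.8 spin 1.814 d/mm [-0.00115 -0.00056  0.00154]
```

```bash
python3 -m handwheel '{"gripper":[-0.8,-0.8,-0.8],"travel":[[-0.0042,-0.0080,0.0032],[-0.0084,-0.0159,0.006],[-0.0084,-0.0159,0.006]],"spin":[0.06,0.12,0.12]}' 40
```

```text
t: 10.8
eef_pos: [0.5842, -0.0307, 0.1863]
ee_rot: [-1.113, 1.57, 2.823]
force: [5.1, -3.1, -8.3]
width: 0.0165
```

```bash
python3 -m handwheel '{"gripper":[-0.8,-0.8,-0.8],"travel":[[-0.0069,-0.0145,0.0042],[-0.0141,-0.0317,0.008],[-0.0141,-0.0317,0.008]],"spin":[0.13,0.26,0.26]}' 40
python3 - <<'E'
from h import *
f=save('scene','s7')
a=cv2.imread('pics/s7.png')[170:240,290:380]; cv2.imwrite('pics/s7z.png',cv2.resize(a,None,fx=8,fy=8,interpolation=cv2.INTER_CUBIC))
for a,b in [('s0','s7'),('s6','s7')]: print(shift(a,b,(290,222,390,292)))
E
```

```text
t: 11.1
eef_pos: [0.5778, -0.0466, 0.1908]
ee_rot: [2.401, 1.569, 0.261]
force: [6.5, -2.4, -7.4]
width: 0.0164
[-0.04  -0.132]
[-0.011  0.013]
```

View pics/s7z.png

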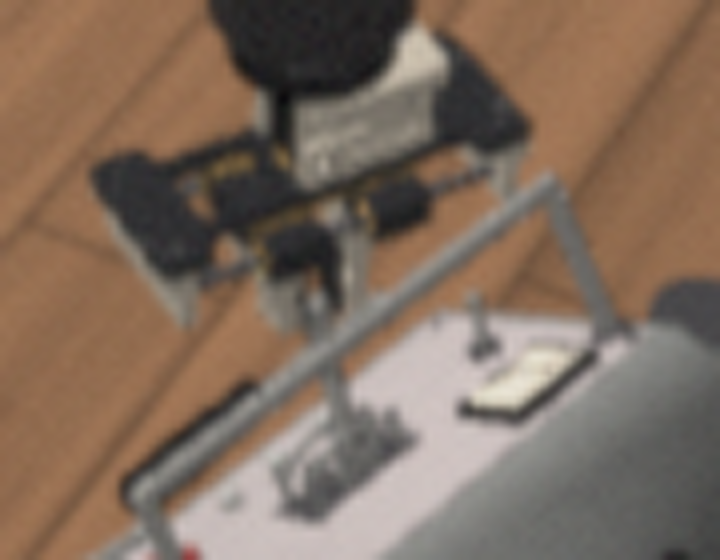

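```bash
python3 -m handwheel '{"gripper":[-0.8,-0.8,-0.8,-0.8],"travel":[[-0.0042,-0.012,0.0017],[-0.0081,-0.0223,0.0029],[-0.0149,-0.0452,0.0039],[-0.0149,-0.0452,0.0039]],"spin":[0.13,0.26,0.4,0.4]}' 40
python3 - <<'E'
from h import *
f=save('scene','s8')
a=cv2.imread('pics/s8.png')[170:240,290:380]; cv2.imwrite('pics/s8z.png',cv2.resize(a,None,fx=8,fy=8,interpolation=cv2.INTER_CUBIC))
for a,b in [('s0','s8'),('s6','s8')]: print(shift(a,b,(290,222,390,292)))
E
```

```text
t: 11.55
eef_pos: [0.5708, -0.0688, 0.1927]
ee_rot: [2.285, 1.568, 0.459]
force: [7.4, -0.6, -6.6]
width: 0.0162
[-0.058 -0.145]
[-0.028  0.001]
```

View pics/s8z.png

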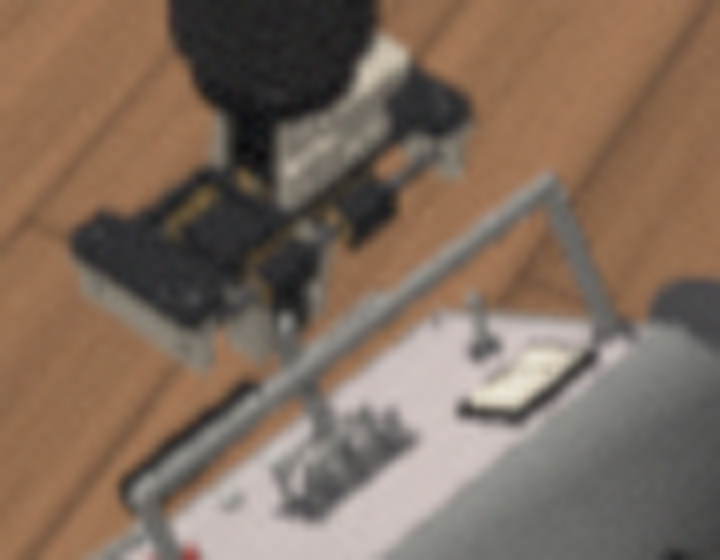

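```bash
python3 -m handwheel '{"gripper":[-0.8,-0.8,-0.8],"travel":[[0.0026,-0.0007,-0.0042],[0.0052,-0.0014,-0.0085],[0.0052,-0.0014,-0.0085]],"spin":[0,0,0]}' 40; python3 -m handwheel '{"gripper":[-0.8,-0.8,-0.8],"travel":[[0.0026,-0.0007,-0.0042],[0.0052,-0.0014,-0.0085],[0.0052,-0.0014,-0.0085]],"spin":[0,0,0]}' 40
```

```text
t: 11.9
eef_pos: [0.5736, -0.0688, 0.1882]
ee_rot: [2.312, 1.569, 0.483]
force: [6.8, -1.0, -5.8]
width: 0.0165
t: 12.2
eef_pos: [0.5762, -0.0695, 0.184]
ee_rot: [2.321, 1.569, 0.492]
force: [7.7, 0.3, -5.3]
width: 0.0162
```

```bash
python3 -m handwheel '{"gripper":[-0.8,-0.8,-0.8],"travel":[[0.0026,-0.0007,-0.0042],[0.0041,-0.0011,-0.0068],[0.0041,-0.0011,-0.0068]],"spin":[0,0,0]}' 40
python3 - <<'E'
from h import *
f=save('scene','s9')
a=cv2.imread('pics/s9.png')[170:240,290:380]; cv2.imwrite('pics/s9z.png',cv2.resize(a,None,fx=8,fy=8,interpolation=cv2.INTER_CUBIC))
for a,b in [('s0','s9'),('s6','s9')]: print(shift(a,b,(290,222,390,292)))
s=arm.get_state(); j=R.from_euler('xyz',s['ee_rot']).as_matrix()[:,2]; print(np.degrees(np.arctan2(j[1],j[0])))
E
```

```text
t: 12.5
eef_pos: [0.5783, -0.07, 0.1808]
ee_rot: [2.313, 1.569, 0.484]
force: [5.8, 0.3, -5.3]
width: 0.0161
[-0.06  -0.134]
[-0.019  0.027]
-104.7940014978561
```

View pics/s9z.png

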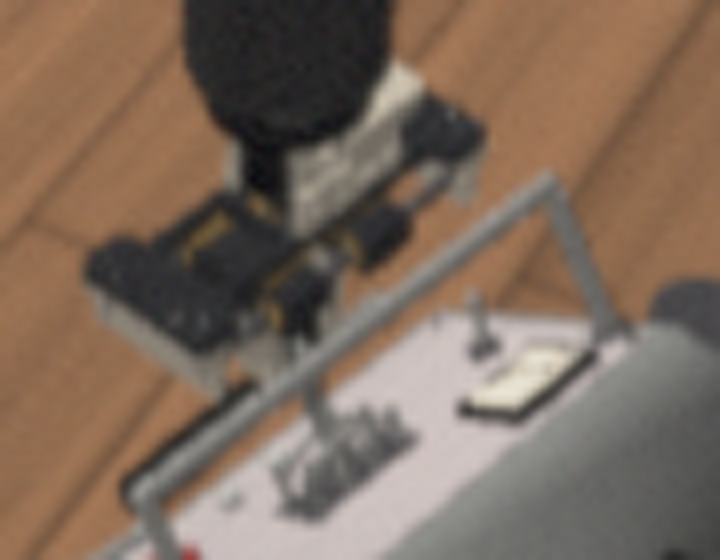

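```bash
python3 -m handwheel '{"gripper":[-0.8,-0.8,-0.4,-0.4,-0.4,-0.4],"travel":[[0.0015,-0.0004,-0.0025],[0.0015,-0.0004,-0.0025],[0.0015,-0.0004,-0.0025],[0.0015,-0.0004,-0.0025],[0.0015,-0.0004,-0.0025],[0.0015,-0.0004,-0.0025]],"spin":[0,0,0,0,0,0]}' 40
python3 - <<'E'
from h import *
f=save('scene','s10')
a=cv2.imread('pics/s10.png')[170:240,290:380]; cv2.imwrite('pics/s10z.png',cv2.resize(a,None,fx=8,fy=8,interpolation=cv2.INTER_CUBIC))
for a,b in [('s0','s10'),('s6','s10')]: print(shift(a,b,(290,222,390,292)))
E
```

```text
t: 13.15
eef_pos: [0.5773, -0.0709, 0.1795]
ee_rot: [-1.137, 1.57, -2.965]
force: [-0.4, -0.6, -0.2]
width: 0.0261
[-0.054 -0.154]
[-0.005  0.004]
```

View pics/s10z.png

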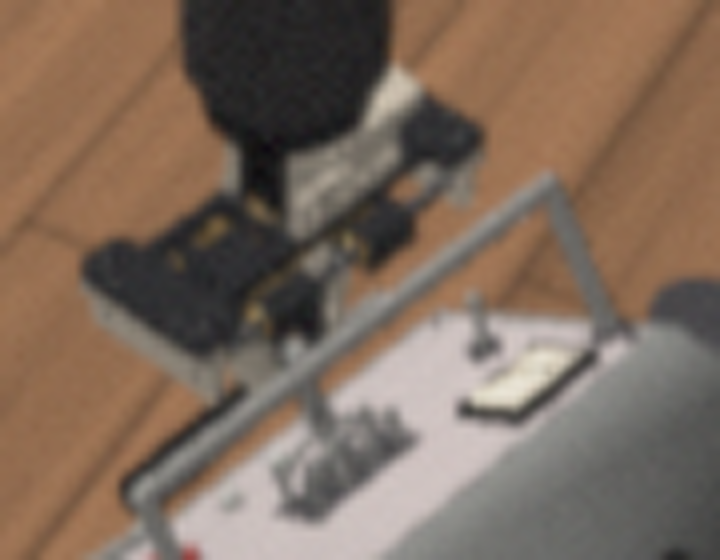

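```bash
python3 -m handwheel '{"gripper":[-0.4,-0.4,-0.4,-0.4,-0.4,-0.4,-0.4,-0.4,-0.4,-0.4,-0.4,-0.4,-0.4,-0.4,-0.4,-0.4,-0.4,-0.4,-0.4,-0.4],"travel":[[0,0,0],[0,0,0],[0,0,0],[0,0,0],[0,0,0],[0,0,0],[0,0,0],[0,0,0],[0,0,0],[0,0,0],[0,0,0],[0,0,0],[0,0,0],[0,0,0],[0,0,0],[0,0,0],[0,0,0],[0,0,0],[0,0,0],[0,0,0]],"spin":[0,0,0,0,0,0,0,0,0,0,0,0,0,0,0,0,0,0,0,0]}' 40
python3 -m handwheel '{"gripper":[-0.4,-0.4,-0.4],"travel":[[0,0,-0.005],[0,0,-0.01],[0,0,-0.01]],"spin":[0,0,0]}' 5
python3 -m handwheel '{"gripper":[-0.5,-0.6,-0.8,-0.8,-0.8],"travel":[[0,0,0],[0,0,0],[0,0,0],[0,0,0],[0,0,0]],"spin":[0,0,0,0,0]}' 5
```

```text
t: 15.2
eef_pos: [0.5779, -0.0707, 0.1797]
ee_rot: [-3.014, 1.571, 1.441]
force: [0.7, 0.4, -0.2]
width: 0.0262
t: 15.5
eef_pos: [0.5776, -0.0708, 0.1741]
ee_rot: [-1.244, 1.57, -3.073]
force: [0.6, 0.8, 0.7]
width: 0.0265
t: 16.0
eef_pos: [0.5779, -0.0707, 0.1747]
ee_rot: [2.29, 1.571, 0.462]
force: [0.8, 0.5, -0.7]
width: 0.0185
```

```bash
python3 -m handwheel '{"gripper":[-0.8,-0.8,-0.8,-0.8],"travel":[[0,0,0],[0,0,0],[-0.0041,0.0011,0.0068],[-0.0082,0.0022,0.0135]],"spin":[0,0,0,0]}' 40; python3 -m handwheel '{"gripper":[-0.8,-0.8,-0.8],"travel":[[0,0,0],[-0.0031,0.0008,0.0051],[-0.0031,0.0008,0.0051]],"spin":[0,0,0]}' 40;python3 -m handwheel '{"gripper":[-0.8,-0.8],"travel":[[-0.0021,0.0005,0.0034],[-0.0021,0.0005,0.0034]],"spin":[0,0]}' 40
```

```text
t: 16.4
eef_pos: [0.574, -0.0696, 0.1812]
ee_rot: [1.519, 1.571, -0.31]
force: [4.4, -0.6, -7.6]
width: 0.0168
t: 16.7
eef_pos: [0.5723, -0.0692, 0.184]
ee_rot: [2.25, 1.57, 0.421]
force: [3.8, -0.8, -7.6]
width: 0.017
t: 16.9
eef_pos: [0.5713, -0.069, 0.1856]
ee_rot: [2.211, 1.571, 0.382]
force: [5.1, -1.5, -7.0]
width: 0.0168
```

```bash
python3 -m handwheel '{"gripper":[-0.8,-0.8],"travel":[[-0.0015,0.0004,0.0025],[-0.0015,0.0004,0.0025]],"spin":[0,0]}' 40; python3 -m handwheel '{"gripper":[-0.8,-0.8],"travel":[[-0.001,0.0003,0.0017],[-0.001,0.0003,0.0017]],"spin":[0,0]}' 40
```

```text
t: 17.1
eef_pos: [0.5706, -0.0688, 0.1868]
ee_rot: [2.014, 1.571, 0.185]
force: [4.6, -1.6, -8.8]
width: 0.0167
t: 17.3
eef_pos: [0.57, -0.0686, 0.1876]
ee_rot: [1.885, 1.571, 0.056]
force: [5.6, -1.5, -7.8]
width: 0.0167
```

```bash
python3 -m handwheel '{"gripper":[-0.8,-0.8],"travel":[[-0.001,0.0003,0.0017],[-0.001,0.0003,0.0017]],"spin":[0,0]}' 40
```

```text
t: 17.5
eef_pos: [0.5697, -0.0685, 0.1881]
ee_rot: [2.239, 1.571, 0.41]
force: [7.9, -1.2, -10.5]
width: 0.0163
```

```bash
python3 -m handwheel '{"gripper":[-0.8,-0.8],"travel":[[0.0014,-0.0004,-0.0023],[0.0014,-0.0004,-0.0023]],"spin":[0,0]}' 40; python3 -m handwheel '{"gripper":[-0.8,-0.8,-0.8],"travel":[[-0.0028,-0.0116,-0.0003],[-0.0055,-0.0233,-0.001],[-0.0055,-0.0233,-0.001]],"spin":[0.1,0.19,0.19]}' 40
python3 - <<'E'
from h import *
f=save('scene','s11')
print(shift('s0','s11',(290,222,390,292)))
E
```

```text
t: 17.7
eef_pos: [0.5704, -0.0686, 0.1871]
ee_rot: [2.699, 1.571, 0.87]
force: [5.8, -0.3, -8.0]
width: 0.0166
t: 18.0
eef_pos: [0.5678, -0.0803, 0.1868]
ee_rot: [2.384, 1.569, 0.706]
force: [6.1, 0.5, -7.6]
width: 0.0168
[-0.062 -0.131]
```

```bash
python3 -m handwheel '{"gripper":[-0.8,-0.8,-0.8],"travel":[[-0.0042,-0.0233,-0.0029],[-0.0065,-0.0419,-0.0067],[-0.0065,-0.0419,-0.0067]],"spin":[0.17,0.34,0.34]}' 40;  python3 -m handwheel '{"gripper":[-0.8,-0.8,-0.8],"travel":[[-0.0013,-0.016,-0.0042],[-0.0018,-0.0295,-0.0086],[-0.0018,-0.0295,-0.0086]],"spin":[0.13,0.23,0.23]}' 40
python3 - <<'E'
from h import *
f=save('scene','s12')
print(shift('s0','s12',(290,222,390,292)))
a=cv2.imread('pics/s12.png')[170:240,280:370]; cv2.imwrite('pics/s12z.png',cv2.resize(a,None,fx=8,fy=8,interpolation=cv2.INTER_CUBIC))
E
```

```text
t: 18.35
eef_pos: [0.565, -0.1012, 0.1836]
ee_rot: [1.957, 1.569, 0.548]
force: [6.5, 2.4, -7.5]
width: 0.0167
t: 18.65
eef_pos: [0.5641, -0.1156, 0.1791]
ee_rot: [1.964, 1.568, 0.734]
force: [7.0, 3.0, -6.2]
width: 0.017
[-0.047 -0.146]
```

View pics/s12z.png

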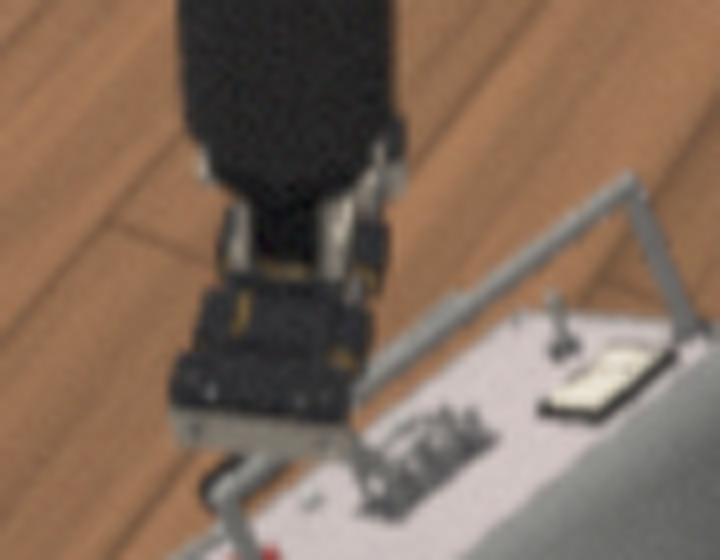

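```bash
python3 -m handwheel '{"gripper":[-0.8,-0.8],"travel":[[-0.0001,-0.0047,-0.0017],[-0.0001,-0.0047,-0.0017]],"spin":[0,0]}' 40; python3 -m handwheel '{"gripper":[-0.8,-0.8],"travel":[[0.0023,0.0011,-0.0031],[0.0023,0.0011,-0.0031]],"spin":[0,0]}' 40
```

```text
t: 18.9
eef_pos: [0.5643, -0.1168, 0.1785]
ee_rot: [2.07, 1.567, 0.838]
force: [6.0, 6.1, -6.4]
width: 0.017
t: 19.1
eef_pos: [0.5654, -0.1162, 0.1769]
ee_rot: [2.061, 1.568, 0.829]
force: [5.6, 5.2, -5.0]
width: 0.0167
```

```bash
python3 -m handwheel '{"gripper":[-0.8,-0.8,-0.8],"travel":[[0,0.0019,0.0007],[0.0035,0.0036,-0.0039],[0.0035,0.0036,-0.0039]],"spin":[0,0,0]}' 40
```

```text
t: 19.4
eef_pos: [0.5671, -0.1148, 0.1749]
ee_rot: [1.999, 1.568, 0.767]
force: [6.1, 3.1, -5.9]
width: 0.0168
```

```bash
python3 -m handwheel '{"gripper":[-0.8,-0.8],"travel":[[0.0023,0.0011,-0.0031],[0.0023,0.0011,-0.0031]],"spin":[0,0]}' 40; python3 -m handwheel '{"gripper":[-0.4,-0.4,-0.4,-0.4],"travel":[[0,0,0],[0,0,0],[0,0,0],[0,0,0]],"spin":[0,0,0,0]}' 40
python3 - <<'E'
from h import *
f=save('scene','s13')
print(shift('s0','s13',(290,222,390,292)))
E
```

```text
t: 19.6
eef_pos: [0.5681, -0.1143, 0.1734]
ee_rot: [2.032, 1.568, 0.8]
force: [5.5, 3.0, -5.1]
width: 0.0169
t: 20.0
eef_pos: [0.567, -0.1156, 0.1737]
ee_rot: [-1.352, 1.571, -2.584]
force: [0.3, 0.2, 0.1]
width: 0.0263
[-0.03  -0.067]
```

```bash
python3 -m handwheel '{"gripper":[-0.4,-0.4,-0.4],"travel":[[0,0,0.01],[0,0,0.025],[0,0,0.04]],"spin":[0,0,0]}' 40; python3 -m handwheel '{"gripper":[-0.4,-0.4,-0.4,-0.4,-0.4,-0.4,-0.4,-0.4,-0.4,-0.4,-0.4,-0.4],"travel":[[0,0,0.08],[0,0,0.16],[0,0,0.24],[0,0,0.32],[0,0.08,0.36],[0,0.16,0.36],[-0.03,0.24,0.36],[-0.06,0.32,0.36],[-0.1,0.4,0.36],[-0.1,0.5,0.36],[-0.1,0.6,0.36],[-0.1,0.6,0.36]],"spin":[0,0,0,0,0,0,0,0,0,0,0,0]}' 40
python3 - <<'E'
from h import *
f=save('scene','s14');save('top','t14')
print(shift('s0','s14',(290,222,390,292)))
import os; os.system('cp pics/top1.png pics/t1.png'); print('top',shift('t1','t14',(300,125,415,165)),shift('t1','t14',(345,185,415,220)))
a=cv2.imread('pics/s14.png')[180:300,270:400]; b=cv2.imread('pics/t14.png')[115:235,280:440]
cv2.imwrite('pics/s14z.png',cv2.resize(a,None,fx=5,fy=5,interpolation=cv2.INTER_CUBIC))
cv2.imwrite('pics/t14z.png',cv2.resize(b,None,fx=5,fy=5,interpolation=cv2.INTER_CUBIC))
E
```

```text
t: 20.35
eef_pos: [0.5674, -0.1155, 0.1944]
ee_rot: [0.93, 1.57, -0.302]
force: [-0.3, -0.2, -0.3]
width: 0.0262
t: 21.55
eef_pos: [0.5168, 0.1892, 0.3736]
ee_rot: [2.663, 1.57, 1.435]
force: [-0.6, -1.5, -0.2]
width: 0.0266
[-0.005 -0.151]
top [-0.233  0.115] [-0.158  0.31 ]
```

View pics/s14z.png

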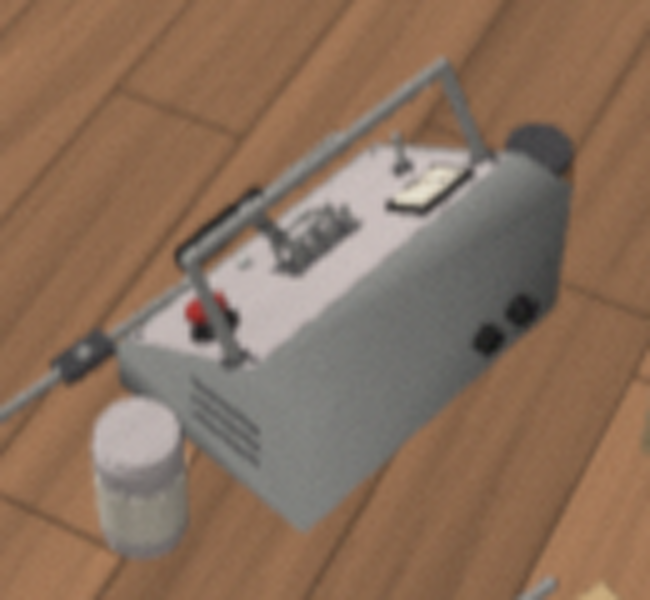

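View pics/t14z.png

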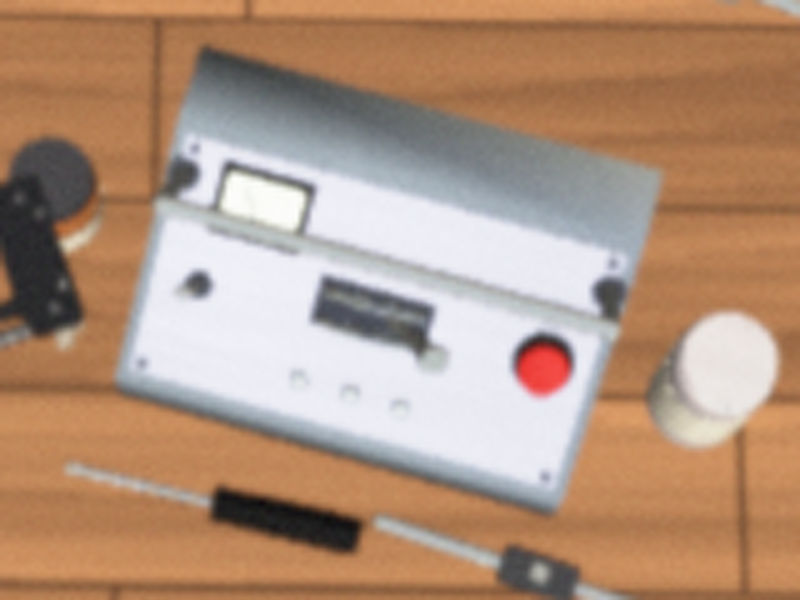

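View pics/t14.png

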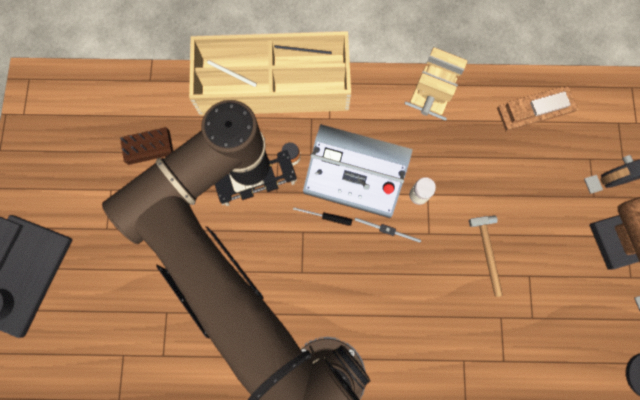

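```bash
python3 - <<'E'
from h import *
v=[.6374,-.0867,-.2613]
def d(sw): return N*np.cos(sw)-np.array([0,np.sin(sw),0])
for s in(-.436,.38,.41,.436,.46):
  for l in (0,.005):
    w=b2w(PV+(.106+l)*d(s),v)+[0,0,.0039]; p=proj('top',w)[0]; print(s,l,((p-[280,115]+.5)*5-.5).round(1))
E
```

```text
-0.436 0 [293.8 325.9]
-0.436 0.005 [289.6 327. ]
0.38 0 [427.1 363.6]
0.38 0.005 [429.7 366.6]
0.41 0 [431.9 364.3]
0.41 0.005 [434.7 367.4]
0.436 0 [436.1 364.9]
0.436 0.005 [439. 368.]
0.46 0 [439.8 365.4]
0.46 0.005 [443.  368.5]
```

```bash
python3 - <<'E'
from h import *
print(arm.job_done(), arm.get_state()['t'])
E
```

```text
the job is handed in; nothing more can be done
the job is handed in; nothing more can be done
```

The job is handed in at about 21.7 s of the 64 s. The lever was moved from left to middle to right as asked, and the handing in reported no verdict.

**Left to middle:** The moves allow no tilt, so I gripped the lever's flared head with the tool straight down and the gripper body just above the rail. I pulled until I felt the stop, at about 16 mm, and backed off 1 to 2 mm. I then swung the lever to the middle slot, lowered it and let go for over 2 s.

**Middle to right:** I gripped it again, pulled to the stop at about 16 mm, swung it right, set its pin in the slot and let go. The gripper opened with the lever still a few mm out, because the rail stopped me lowering further, so the spring drew it the rest of the way. I then lifted clear and withdrew to the left.

**Last checks:**
- **Lever:** The last top picture shows it in the right slot, at a place that mirrors its home position on the left. I could not measure the lift directly, either there or in the middle slot.
- **Box:** It shifted about 0.15 px in the scene view and 0.3 px in the top view, under 1 mm. This happened when the first pull at the stop reached about 18.6 N. It did not visibly move after that.
- **Other things:** The emergency stop, lamp toggle, can, screwdriver and tap wrench looked unmoved. At the end the arm partly hid the jar and fully hid the bottle and tape. The arm never came near the hammer.
- **Force on the tool:** It read close to zero after release, so the robot was touching nothing.

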